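# Clip the tube adapter plate into the bench shaker

## Robot

A 6-joint arm with a two-finger parallel gripper is mounted at the origin on a cart in front of the work surface, level with it; the furniture and walls round the work are solid. World frame = base frame: x ahead of the robot, y to its left, z up, the work surface at z = 0. Lengths are in m, angles in rad, forces in N, time in s.
With the tool pointing down it reaches from about 0.35 to 0.975 m from the base axis. Payload 4.9 kg.
Tool frame: the origin (TCP) lies on the mounting face of the last link; the fingertips stand 173 mm ahead of it and the grasp point (between the pads) lies 155 mm ahead of it; z points along the fingers, y is the line along which they close (so a half turn about z gives the same grasp; the last joint's range is limited). The gripper opens to 85 mm and grips with 20 to 120 N. Pads are 22 mm wide; open, the fingers measure 114 mm over their backs; the gripper's body (76 mm by 85 mm) begins 54 mm behind the grasp point. The pads swing forward as they close: fully open they stand 13 mm farther back than shut.
Start: joints at [1.142, 0.053, 1.613, -0, 1.476, -0.119], TCP at [0.191, 0.595, 0.405] pointing down, gripper open.
Joint ranges: [-3.01, 3.01], [-1.01, 2.22], [0.06, 2.58], [-1.02, 4.17], [0.09, 2.62], [-3.14, 3.14]. Speed limits (rad/s): [2.57, 2.57, 3.14, 3.14, 3.14, 3.14].

## Interface

Orientations are given as a rotation vector (axis times angle).
In Python, from station import monitor, eyes, finish_job gives the robot as it stands. The module is installed in compiled form; this text tells all that it offers.
- The arm moves only by the tool step_arm, never from a script. Its argument "commands" is a list of rows, each a list of 3 entries, a list of its own where there are three numbers: the opening in per cent of the stroke, from 0 (shut) to 100 (fully open), then the shift along the tool's x, y, z in mm, then the turn about the tool's z in degrees. In form: [[hand, [x, y, z], yaw], ...]. A call has 1 to 12 rows; each row is the pose to reach, as a shift and turn from the pose commanded when the call began, along the tool's axes at that moment; what a row does not reach only later rows make up. A row lasts 1/8 s, in which the tool goes at most 62.5 mm and 10.7 degrees, less where a joint would pass 70% of its speed; a pose out of reach is approached as far as the arm can. A call with a gripper value outside its range is refused whole. The fingers move at their own pace and stop on an object; "squeeze" is the grip in N (left out, the last holds). Time passes only in rows, so rows that repeat a pose let the fingers close. It gives the time, the measured TCP pose, the force, the opening and the grip force at its end, in the units of the state.
- monitor.get_obs(): the state, without advancing time (a new reading comes with each control period).
- eyes.get_image(name): name is "scene" or "top"; returns the picture (384x512x3 uint8, red, green, blue); there is no depth.
- eyes.camera_info(name): a dict with "camera_matrix" (3x3 intrinsics, pixels), "extrinsics" (4x4, takes a point from camera to world coordinates). Camera axes: x right, y down, z forward; pixel columns grow to the right and rows downward; lengths in m; the calibration is good to about 2 mm. A picture is of the moment at which its call begins. camera_info takes no time and is no camera call.
- finish_job(): hands the job in; it is judged then, once.
The state is a dict: "t": time; "q": joint angles; "dq": joint speeds; "effort": joint torques, N m; "tool_pos": TCP position; "tool_rot": TCP orientation; "contact_force": force on the tool from outside, world axes, zero at the start; "wrist_torque": the same for the moment, N m; "opening": finger opening in m; "grip_force": force on a finger pad.
Only numpy, scipy, OpenCV 4.12 (cv2) and the standard library are available. Lean on these libraries where they do the work, as an engineer would, in place of code of your own. Each camera call takes 0.05 s, during which the arm holds its last target. There are 200 camera calls.

## Task

Fit the aluminium tube adapter plate into the bracket on top of the small bench shaker: put one ear into the deeper, sprung jaw at an angle, press the end clip back, lower the other ear and slide it under the shallow jaw until it is fully home, with the plate lying flat and both ears held under the jaws' lips. Leave the other things on the bench where they are, and let go of the plate at the end.

Things in the scene. Friction and masses are not known exactly. Their poses are not given: they have to be found in the camera images.
- plate_grip (a point): Loose adapter plate's handle: upright grey tab 40 (x) by 12 (y) mm, top 56 mm above the plate's underside, in the plate's middle. This point is on the plate's centre axis, 40 mm above its underside; z up, y along the ears. Starts flat on the bench, not held, 0.25 kg.
- plate: The same plate, origin at the centre of its underside: aluminium, 6 mm thick, 70 (x) by 110 (y) mm, with an ear 26 mm wide and 24 mm long in the middle of each y end (158 mm over the ear tips, both ends alike). Four solid stubs, 19 mm diameter, tops 16 mm above the underside, at x = +-22, y = +-39 mm.
- seat (a point): Middle of the platform top of the fixed bench shaker (white housing 118 by 213 mm; platform 62 mm above the bench); z up, y along the ears. On it the steel bracket, two jaws with a slot each. The bracket is clamped at a place that differs: its centre lies up to 10 mm from this point toward +y or -y (not in x), not reported: find it by touch or sight. Seated: plate's centre over the bracket's.
- shallow_end (a point): Middle of the platform's edge at seat y = +102.5 mm. Next to it the shallow jaw; from the bracket's centre: lip edge at y = +71 mm, end wall at +79 (stops the ear when home); slot 10 mm high, 29 mm wide in x; lip top 14 mm above the platform. A leaf clip in its roof presses the ear down with 2 to 4 N.
- deep_end (a point): Middle of the platform's edge at seat y = -114.5 mm. Next to it the deep jaw; from the bracket's centre: lip edge at y = -71 mm, rigid end wall at -89.5; slot 11.5 mm high, 29 mm wide in x, cheeks flared to y = -67; lip top 15.5 mm above the platform. The other ear passes the shallow lip only while this ear's tip is within about 2 mm of this end wall.
- end_clip (a joint): Spring end clip in the deep jaw, travel toward -y in m: 0 free (face 73 mm from the bracket's centre), 0.006 with the plate home, 0.0165 flush with the rigid end wall. It pushes toward +y, damped, with about 3 N at 0, 5 N at home, 10 N when flush; pressing on then meets the rigid wall.
- beaker: bystander, not to be moved: small plastic beaker, 45 mm wide, 54 mm high; origin at the centre of its underside
- coverslip_box: bystander, not to be moved: small flat box 39 x 47 x 16 mm; origin at the centre of its underside
- dye_bottle: bystander, not to be moved: small bottle 26 mm wide, 62 mm high; origin at the centre of its underside
- timer: bystander, not to be moved: flat bench timer 60 x 62 x 19 mm; origin at the centre of its underside
- buffer: bystander, not to be moved: bottle 35 mm wide, 88 mm high; origin at the centre of its underside
- petri_dish: bystander, not to be moved: lidded dish 62 mm wide, 15 mm high; origin at the centre of its underside

How it is judged:
On the way:
1. an ear in the deep jaw has pressed the end clip back by 12 mm (value of joint end_clip above 0.012 m), for 0.05 s.
At the end, for the whole second after the job is handed in: Plate flat on the platform (0.025 rad, 2 mm), in line with the slots (0.035 rad), home against the shallow end wall (end clip at 6 mm, between 3.5 and 8; centre within 13 mm of seat in y, 3 mm in x), released, at rest; no bystander moved by 25 mm (x of plate_grip in the frame of seat between -0.003 and 0.003 m and y of plate_grip in the frame of seat between -0.013 and 0.013 m and value of joint end_clip between 0.0035 and 0.008 m and z of plate_grip in the frame of seat between 0.038 and 0.0418 m and angle between the y axis of plate_grip and the y axis of seat, either way round below 0.035 rad and angle between plate_grip's own z axis and vertical below 0.025 rad and linear speed of plate below 0.01 m/s and distance of each of beaker, coverslip_box, dye_bottle, timer, buffer, petri_dish from where it was at the start of the episode below 0.025 m); the robot touches nothing.
It fails at once if a bystander is moved by more than 25 mm (distance of any of beaker, coverslip_box, dye_bottle, timer, buffer, petri_dish from where it was at the start of the episode above 0.025 m).
It also fails if it takes over 48 s, if anything falls off the work surface, if the arm or the gripper's body presses on something with over 40 N, if the wrist force passes 120 N, or if a joint passes its speed limit or range.

## Working session

There is one attempt and no reset: what is moved stays moved. The work goes in short steps, Python scripts to look and compute and a tool call to move; the robot and the scene stay as the last step left them, time stands still between calls to the robot, and variables do not carry over. Pictures are saved under pics/ and viewed, at most 10 in all, crops included, and the job is handed in when it is done.

Besides the shell and the picture viewer there is one more tool, called by a JSON object that holds its "name" and its "arguments", one argument or row to a line. step_arm: Moves the arm, as the interface text tells. Its arguments: {"type":"object","properties":{"commands":{"type":"array"},"squeeze":{"type":"number"}},"required":["commands"]}

```bash
mkdir -p pics; python3 - <<'E'
from station import monitor, eyes
import cv2, numpy as np
for n in("scene","top"):
    im=eyes.get_image(n); np.save(f"{n}.npy",im)
    cv2.imwrite(f"pics/{n}1.png",cv2.cvtColor(im,cv2.COLOR_RGB2BGR))
    c=eyes.camera_info(n); print(np.round(c["camera_matrix"],2).tolist(),np.round(c["extrinsics"],4).tolist())
o=monitor.get_obs();print({k:np.round(v,3).tolist() for k,v in o.items()})
E
```

```text
[[436.63, 0.0, 257.19], [0.0, 436.63, 194.04], [0.0, 0.0, 1.0]] [[0.6193, -0.5068, 0.5997, -0.2852], [-0.785, -0.4143, 0.4606, -0.5793], [0.015, -0.756, -0.6544, 0.9241], [0.0, 0.0, 0.0, 1.0]]
[[350.59, 0.0, 257.23], [0.0, 350.59, 188.81], [0.0, 0.0, 1.0]] [[-0.0234, -0.9945, 0.1019, 0.3935], [-0.9993, 0.0263, 0.0265, 0.0045], [-0.029, -0.1012, -0.9944, 1.2455], [0.0, 0.0, 0.0, 1.0]]
{'t': 0.1, 'q': [1.142, 0.053, 1.614, -0.0, 1.476, -0.119], 'dq': [0.001, -0.002, -0.001, 0.0, 0.001, 0.0], 'effort': [0.001, -39.49, -37.136, -0.0, 0.004, 0.0], 'tool_pos': [0.19, 0.595, 0.404], 'tool_rot': [-0.485, -3.103, 0.003], 'contact_force': [-0.257, -0.692, -0.49], 'wrist_torque': [0.055, -0.048, 0.033], 'grip_force': 0.0, 'opening': 0.085}
```

View pics/scene1.png

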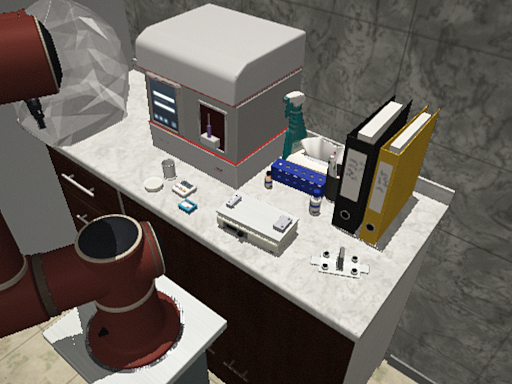

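View pics/top1.png

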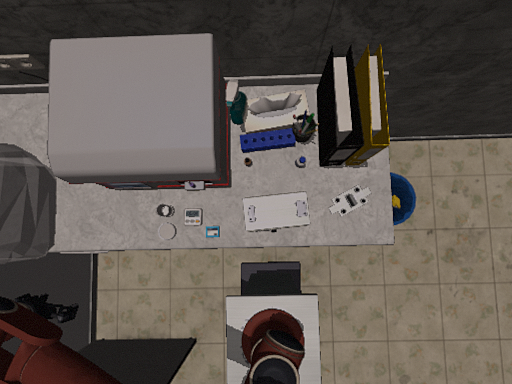

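The scene view shows the plate at about (341,262) and the shaker at (257,222). The top view has the plate at (350,201), the shaker at (276,211), and jaws at about (251,213) and (301,210). Next I'll look at enlarged crops.

```bash
python3 - <<'E'
import cv2, numpy as np
t=np.load("top.npy")[180:240,235:380]; s=np.load("scene.npy")[185:285,205:375]
a=cv2.resize(t,None,fx=4.6,fy=4.6,interpolation=cv2.INTER_CUBIC);b=cv2.resize(s,None,fx=4.6,fy=4.6,interpolation=cv2.INTER_CUBIC)
cv2.imwrite("pics/ct.png",a[:,:,::-1]);cv2.imwrite("pics/cs.png",b[:,:,::-1])
E
```

```text
(no output)
```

View pics/ct.png

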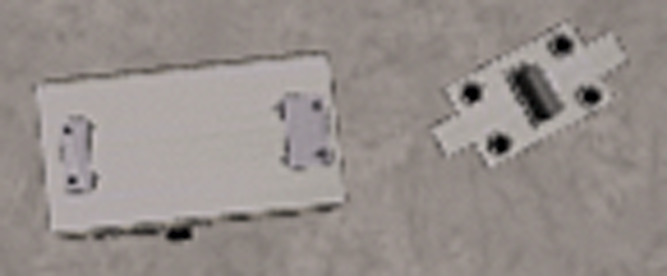

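View pics/cs.png

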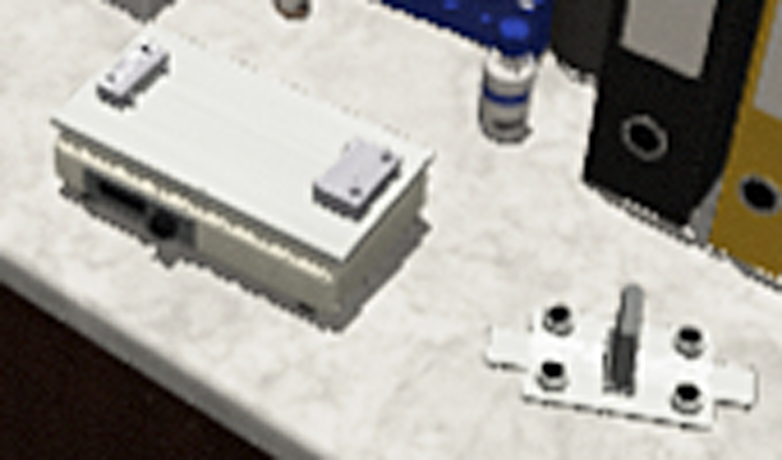

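The crops show the deep jaw (the larger one) on the right, at crop (308,130), which is the -y end. The shallow jaw is on the left at (78,155). The plate's stub tops are at (472,93), (562,45), (591,95) and (499,144).

```bash
cat > h.py <<'E'
import numpy as np, cv2
from station import eyes, monitor
def ray(n,uv,z):
    c=eyes.camera_info(n);K=np.array(c["camera_matrix"]);E=np.array(c["extrinsics"])
    uv=np.atleast_2d(np.asarray(uv,float))
    d=np.c_[(uv[:,0]-K[0,2])/K[0,0],(uv[:,1]-K[1,2])/K[1,1],np.ones(len(uv))]@E[:3,:3].T
    return E[:3,3]+d*((z-E[2,3])/d[:,2:])
def dark(im,uv,r=3):
    g=im.astype(float).mean(2); out=[]
    for u,v in uv:
        for _ in range(4):
            ui,vi=int(round(u)),int(round(v)); Y,X=np.mgrid[vi-r:vi+r+1,ui-r:ui+r+1]
            w=np.clip(130-g[vi-r:vi+r+1,ui-r:ui+r+1],0,None); u,v=(w*X).sum()/w.sum(),(w*Y).sum()/w.sum()
        out.append((u,v))
    return np.array(out)
E
python3 - <<'E'
from h import *
t=np.load("top.npy");s=np.load("scene.npy")
cr=lambda p,o:(np.array(p,float)+.5)/4.6-.5+np.array(o)
T=(235,180);S=(205,185)
np.set_printoptions(precision=4,suppress=True)
st=ray("top",dark(t,cr([(472,93),(562,45),(591,95),(499,144)],T),2),.016);print("stubs top",st,st.mean(0))
yv=(st[0]+st[3]-st[1]-st[2])[:2];xv=(st[0]+st[1]-st[2]-st[3])[:2];print("plate yaw of y axis deg",np.degrees(np.arctan2(yv[1],yv[0])),"x:",np.degrees(np.arctan2(xv[1],xv[0])),np.linalg.norm(yv)/2)
ss=ray("scene",dark(s,cr([(558,318),(690,340),(686,395),(551,372)],S),2),.016);print("scene",ss,ss.mean(0))
pc=ray("top",cr([(38,83),(328,52),(344,205),(52,234)],T),.062);print("plat",pc)
lc=.5*(pc[0]+pc[3]);rc=.5*(pc[1]+pc[2]);d=(lc-rc)[:2];print("centre edges",lc,rc,np.linalg.norm(d),np.degrees(np.arctan2(d[1],d[0])))
sc=ray("scene",cr([(155,32),(433,155),(345,258),(53,120)],S),.062);print("plat scene",sc,(sc[0]+sc[3])/2,(sc[1]+sc[2])/2)
# jaw masks: bluish
for n,im,(x0,y0,x1,y1) in(("top",t,(240,190,315,232)),):
    a=im.astype(int);m=((a[...,2]-a[...,0])>6).astype(np.uint8);q=np.zeros_like(m);q[y0:y1,x0:x1]=m[y0:y1,x0:x1]
    k,lab,stt,cen=cv2.connectedComponentsWithStats(q)
    for i in range(1,k):
        if stt[i,4]>15:
            ys,xs=np.where(lab==i);print(stt[i],cen[i],ray(n,cen[i],.076));r=cv2.minAreaRect(np.c_[xs,ys].astype(np.float32));print(r,ray(n,cv2.boxPoints(r),.076)[:,:2])
E
```

```text
stubs top [[ 0.4735 -0.2408  0.016 ]
 [ 0.5082 -0.3108  0.016 ]
 [ 0.469  -0.33    0.016 ]
 [ 0.4342 -0.2597  0.016 ]] [ 0.4713 -0.2853  0.016 ]
plate yaw of y axis deg 116.34450353793456 x: 25.954663068810817 0.07826054050073634
scene [[ 0.4722 -0.2407  0.016 ]
 [ 0.5073 -0.3103  0.016 ]
 [ 0.4679 -0.3302  0.016 ]
 [ 0.4329 -0.2602  0.016 ]] [ 0.4701 -0.2854  0.016 ]
plat [[ 0.4859  0.0854  0.062 ]
 [ 0.5032 -0.1283  0.062 ]
 [ 0.3912 -0.1357  0.062 ]
 [ 0.3751  0.0773  0.062 ]]
centre edges [0.4305 0.0814 0.062 ] [ 0.4472 -0.132   0.062 ] 0.2140307319453944 94.47691054269808
plat scene [[ 0.4775  0.079   0.062 ]
 [ 0.4968 -0.1292  0.062 ]
 [ 0.3924 -0.1379  0.062 ]
 [ 0.3721  0.0737  0.062 ]] [0.4248 0.0763 0.062 ] [ 0.4446 -0.1335  0.062 ]
```

```bash
python3 - <<'E'
from h import *
t=np.load("top.npy").astype(int);s=np.load("scene.npy").astype(int)
print("grey top");print(t[194:232,244:312].mean(2).astype(int)[::1,:14]);print(t[196:224,292:312].mean(2).astype(int))
print("b-r");print((t[...,2]-t[...,0])[194:232,244:258]);print((t[...,2]-t[...,0])[196:224,292:312])
E
```

```text
grey top
[[139 137 139 138 137 139 140 139 135 139 144 147 148 146]
 [140 143 141 140 142 138 141 142 141 143 145 150 152 149]
 [138 142 147 146 146 137 118 115  98  99 107 106  94  98]
 [126 101 104  98 104 100 109 123 135 137 156 155 153 152]
 [144 154 157 152 157 155 160 163 168 169 171 173 173 173]
 [166 175 175 175 174 173 173 173 172 170 170 169 173 170]
 [172 172 171 172 173 170 171 171 171 170 170 171 169 171]
 [174 173 171 170 170 170 171 172 169 169 170 171 171 167]
 [173 170 169 171 171 170 170 171 171 171 170 169 170 169]
 [172 170 170 170 170 171 168 170 172 169 168 169 169 169]
 [173 171 171 171 170 172 174 176 174 174 172 171 169 170]
 [175 172 171 172 172 165 136 139 124 153 177 172 172 170]
 [177 172 172 172 173 169 151 144 142 145 125 175 170 171]
 [177 172 169 172 157 109 149 157 160 148  84 129 172 170]
 [177 169 169 173 145  39 101 159 160 142  94 161 174 170]
 [177 172 171 170 161 145 148 156 157 140  98 182 174 172]
 [176 173 173 169 157 171 167 154 156 134  89 179 174 171]
 [175 172 172 164 145 158 162 153 157 135  92 180 171 169]
 [160 173 173 158 115 160 167
[... 7460 characters left out ...]
  -8 -10
  -15 -13]
 [ -9 -10 -10 -10 -10  -7  -3  -2  -3  -7  -6  -8  -9  -8  -9 -10 -10 -10
  -13 -13]
 [-11 -11 -12 -10 -10 -10  -8 -10 -10 -12 -11 -11  -9 -10 -10  -9  -9 -12
  -14 -13]
 [-10 -11 -11 -10 -11 -10 -11 -12 -10 -11 -10  -9 -10 -10 -11 -11 -11 -12
  -13 -13]
 [-11 -10 -11  -9  -9 -10  -9 -12  -9 -11  -9  -9  -9 -10 -10 -12 -10 -10
  -13 -14]
 [ -9 -10 -11 -11 -10 -10 -10 -11 -11 -12 -11 -10 -10 -11 -11 -10  -9  -9
  -14 -13]
 [-10  -9 -10  -9  -8 -11 -10 -10  -9 -11 -12  -9  -8  -9  -9 -11  -9 -10
  -13 -15]
 [-11 -10 -11 -10  -9 -11 -10  -9  -9  -9  -9  -8 -10 -10 -10 -10  -9  -5
  -11 -12]
 [-10 -11  -9  -8 -10  -9  -9 -10  -9 -10 -10 -11 -14 -10 -10  -8  -7  -9
  -12 -14]]
```

```bash
python3 - <<'E'
from h import *
np.set_printoptions(precision=4,suppress=True)
t=np.load("top.npy")
a=ray("top",(254.2,213.1),.076)[0];b=ray("top",(296.5,208.0),.0775)[0];d=(a-b)[:2];c=(a+b)/2
print(a,b,np.linalg.norm(d),np.degrees(np.arctan2(d[1],d[0])),c)
# platform outline: left-end/right-end and back/front edges by bg contrast (white vs bench grey>150)
g=cv2.cvtColor(t,cv2.COLOR_RGB2GRAY)
def edge(cols=None,rows=None,rng=None):
    P=[]
    if cols is not None:
        for u in cols:
            p=g[rng[0]:rng[1],u].astype(int); P.append((u,rng[0]+np.argmax(p>158)-.5))
    else:
        for v in rows:
            p=g[v,rng[0]:rng[1]].astype(int); s=1 if rng[2] else -1; k=np.argmax(p[::s]>155); P.append(((rng[0]+k-.5) if s==1 else rng[1]-k-.5,v))
    return np.array(P)
back=ray("top",edge(cols=range(248,302),rng=(186,206)),.062); 
l=ray("top",edge(rows=range(203,226),rng=(238,252,True)),.062); r=ray("top",edge(rows=range(198,222),rng=(300,314,False)),.062)
for n,P in(("back",back),("left",l),("right",r)):
    vx,vy,x,y=cv2.fitLine(P[:,:2].astype(np.float32),cv2.DIST_HUBER,0,.01,.01).ravel();print(n,np.degrees(np.arctan2(vy,vx)),x,y)
E
```

```text
[0.4322 0.0477 0.076 ] [ 0.4456 -0.0933  0.0775] 0.14159376222116235 95.43991049640934 [ 0.4389 -0.0228  0.0767]
back -85.277824 0.49121585 -0.021843689
left 3.9412866 0.43017355 0.08234496
right 4.8961754 0.4511721 -0.13133009
```

```bash
cat >> h.py <<'E'
from scipy.spatial.transform import Rotation as R
def go(x,y,z,ang):
    o=monitor.get_obs();Q=R.from_rotvec(o["tool_rot"]).as_matrix()
    d=Q.T@(np.array([x,y,z])-o["tool_pos"])*1000
    a=np.degrees(np.arctan2(Q[1,1],Q[0,1])); w=(a-ang+90)%180-90
    print("shift",np.round(d,1),"yaw",round(w,2),"t",round(o["t"],2))
def st():
    o=monitor.get_obs();Q=R.from_rotvec(o["tool_rot"]).as_matrix()
    print(round(o["t"],2),np.round(o["tool_pos"],4),"yang",round(np.degrees(np.arctan2(Q[1,1],Q[0,1])),2),"F",np.round(o["contact_force"],1),"M",np.round(o["wrist_torque"],2),"open",round(o["opening"],4),"grip",round(float(o["grip_force"]),1))
E
python3 -c "
from h import *
st();go(.4707,-.2853,.30,26.2)"
```

```text
0.1 [0.1904 0.595  0.4036] yang 72.25 F [-0.3 -0.7 -0.5] M [ 0.06 -0.05  0.03] open 0.0851 grip 0.0
shift [-535.3 -752.8  104.9] yaw 46.05 t 0.1
```

{"name": "step_arm", "arguments": {
  "commands": [
    [100,[-535,-753,0],46],
    [100,[-535,-753,0],46],
    [100,[-535,-753,0],46],
    [100,[-535,-753,0],46],
    [100,[-535,-753,0],46],
    [100,[-535,-753,0],46],
    [100,[-535,-753,0],46],
    [100,[-535,-753,0],46],
    [100,[-535,-753,0],46],
    [100,[-535,-753,0],46],
    [100,[-535,-753,60],46],
    [100,[-535,-753,105],46]
  ],
  "squeeze": 25
}}

```text
t: 1.6
tool_pos: [0.4164, -0.1166, 0.3703]
tool_rot: [1.659, 2.664, 0.001]
contact_force: [0.3, 0.4, 0.9]
opening: 0.0856
grip_force: 0.0
```

```bash
python3 -c "
from h import *
st();go(.4707,-.2853,.30,26.2)"
```

```text
1.6 [ 0.4164 -0.1166  0.3703] yang 26.18 F [0.3 0.4 0.9] M [-0.02  0.05 -0.03] open 0.0856 grip 0.0
shift [-175.1  -25.9   70.6] yaw -0.02 t 1.6
```

{"name": "step_arm", "arguments": {
  "commands": [
    [100,[-175,-26,70],0],
    [100,[-175,-26,70],0],
    [100,[-175,-26,70],0],
    [100,[-175,-26,70],0],
    [100,[-175,-26,70],0],
    [100,[-175,-26,70],0]
  ]
}}

```text
t: 2.35
tool_pos: [0.4703, -0.2816, 0.3008]
tool_rot: [1.656, 2.668, -0.0]
contact_force: [0.5, 0.1, -0.1]
opening: 0.0856
grip_force: 0.0
```

```bash
python3 -c "
from h import *
st();go(.4707,-.2853,.197,26.2)"
```

```text
2.35 [ 0.4703 -0.2816  0.3008] yang 26.32 F [ 0.5  0.1 -0.1] M [-0.01 -0.01 -0.02] open 0.0856 grip 0.0
shift [ -3.3  -1.3 103.8] yaw 0.12 t 2.35
```

{"name": "step_arm", "arguments": {
  "commands": [
    [100,[-3,-1,60],0],
    [100,[-3,-1,103],0],
    [100,[-3,-1,103],0],
    [100,[-3,-1,103],0]
  ]
}}

```text
t: 2.85
tool_pos: [0.4716, -0.2858, 0.1993]
tool_rot: [1.656, 2.665, -0.001]
contact_force: [-0.1, 0.5, 1.1]
opening: 0.0854
grip_force: 0.0
```

```bash
python3 -c "
from h import *
st();go(.4707,-.2853,.197,26.2)"
```

```text
2.85 [ 0.4716 -0.2858  0.1993] yang 26.31 F [-0.1  0.5  1.1] M [ 0.01 -0.06  0.05] open 0.0854 grip 0.0
shift [ 0.9 -0.6  2.3] yaw 0.11 t 2.85
```

{"name": "step_arm", "arguments": {
  "commands": [
    [100,[1,0,2],0],
    [0,[1,0,2],0],
    [0,[1,0,2],0],
    [0,[1,0,2],0],
    [0,[1,0,2],0],
    [0,[1,0,2],0]
  ],
  "squeeze": 25
}}

```text
t: 3.6
tool_pos: [0.4706, -0.2852, 0.1953]
tool_rot: [1.659, 2.667, 0.0]
contact_force: [0.8, -0.2, 4.6]
opening: 0.0398
grip_force: 27.0
```

```bash
python3 -c "
from h import *
st()"
```

```text
3.6 [ 0.4706 -0.2852  0.1953] yang 26.24 F [ 0.8 -0.2  4.6] M [ 0.17 -0.12 -0.06] open 0.0398 grip 27.0
```

{"name": "step_arm", "arguments": {
  "commands": [
    [0,[0,0,-50],0],
    [0,[0,0,-105],0],
    [0,[0,0,-105],0],
    [0,[0,0,-105],0]
  ]
}}

```text
t: 4.1
tool_pos: [0.4696, -0.2845, 0.2979]
tool_rot: [-1.657, -2.665, -0.0]
contact_force: [-0.3, 0.2, -3.9]
opening: 0.0393
grip_force: 26.9
```

```bash
python3 -c "
from h import *
st();go(.4380,-.0118,.30,4.6)"
```

```text
4.1 [ 0.4696 -0.2845  0.2979] yang 26.25 F [-0.3  0.2 -3.9] M [-0.04 -0.01  0.04] open 0.0393 grip 26.9
shift [258.6  92.3  -1.6] yaw 21.65 t 4.1
```

{"name": "step_arm", "arguments": {
  "commands": [
    [0,[45,16,-2],4],
    [0,[90,32,-2],8],
    [0,[135,48,-2],12],
    [0,[180,64,-2],16],
    [0,[225,80,-2],20],
    [0,[258,92,-2],21.6],
    [0,[258,92,-2],21.6],
    [0,[258,92,-2],21.6],
    [0,[258,92,-2],21.6],
    [0,[258,92,-2],21.6],
    [0,[258,92,-2],21.6]
  ]
}}

```text
t: 5.48
tool_pos: [0.4387, -0.0133, 0.3017]
tool_rot: [-2.131, -2.309, 0.0]
contact_force: [-1.0, 0.3, -3.4]
opening: 0.0397
grip_force: 26.9
```

```bash
python3 -c "
from h import *
st();go(.4380,-.0118,.282,4.6)
for n,b in (('top',(180,240,235,380)),('scene',(170,285,180,350))):
    im=eyes.get_image(n);np.save(n+'2.npy',im);cv2.imwrite('pics/%s2.png'%n,cv2.resize(im[b[0]:b[1],b[2]:b[3]],None,fx=4.6,fy=4.6,interpolation=cv2.INTER_CUBIC)[:,:,::-1])"
```

```text
5.47 [ 0.4387 -0.0133  0.3017] yang 4.6 F [-1.   0.3 -3.4] M [ 0.02 -0.01 -0.02] open 0.0397 grip 26.9
shift [ 1.6 -0.6 19.7] yaw -0.0 t 5.47
```

View pics/scene2.png

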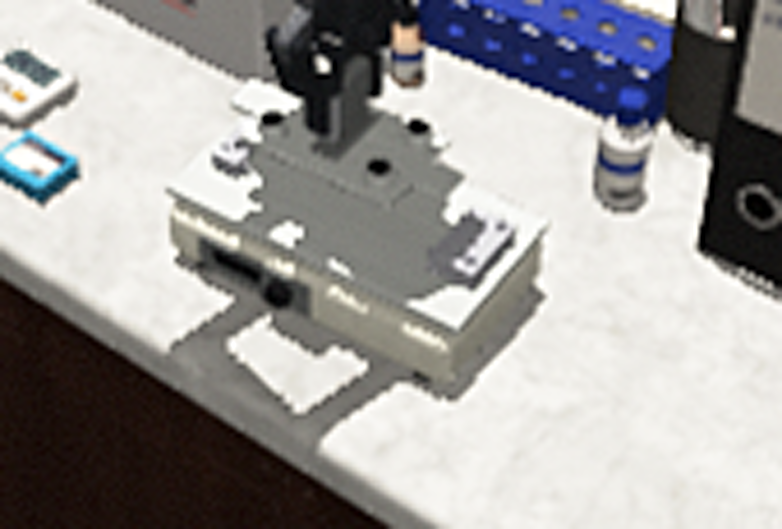

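The plate hovers level at scene crop (350,170) over the bracket, with both jaws visible at (230,155) and (480,245). I'll lower it until the shallow ear touches the lip.

{"name": "step_arm", "arguments": {
  "commands": [
    [0,[1.5,-0.5,12],0],
    [0,[1.5,-0.5,24],0],
    [0,[1.5,-0.5,29],0],
    [0,[1.5,-0.5,29],0],
    [0,[1.5,-0.5,29],0]
  ]
}}

```text
t: 6.2
tool_pos: [0.4381, -0.0114, 0.2728]
tool_rot: [2.129, 2.31, 0.0]
contact_force: [-0.6, -0.3, -2.4]
opening: 0.0397
grip_force: 26.9
```

```bash
python3 -c "
from h import *
st();go(.4380,-.0118,.270,4.6)"
```

```text
6.2 [ 0.4381 -0.0114  0.2728] yang 4.65 F [-0.6 -0.3 -2.4] M [-0.02 -0.07 -0.  ] open 0.0397 grip 26.9
shift [-0.4 -0.2  2.8] yaw 0.05 t 6.2
```

{"name": "step_arm", "arguments": {
  "commands": [
    [0,[0,0,2],0],
    [0,[0,0,4],0],
    [0,[0,0,5],0],
    [0,[0,0,5],0]
  ],
  "squeeze": 20
}}

```text
t: 6.7
tool_pos: [0.4387, -0.0118, 0.2689]
tool_rot: [2.128, 2.307, 0.001]
contact_force: [0.0, -4.3, 5.9]
opening: 0.0396
grip_force: 27.8
```

```bash
python3 -c "
from h import *
st()"
```

```text
6.7 [ 0.4387 -0.0118  0.2689] yang 4.64 F [ 0.  -4.3  5.9] M [-0.48  0.16  0.04] open 0.0396 grip 27.8
```

{"name": "step_arm", "arguments": {
  "commands": [
    [0,[0,0,1.5],0],
    [0,[0,0,3],0],
    [0,[0,0,3],0]
  ]
}}

```text
t: 7.08
tool_pos: [0.4388, -0.0118, 0.2659]
tool_rot: [2.128, 2.307, 0.001]
contact_force: [1.1, -5.0, 5.2]
opening: 0.0394
grip_force: 28.0
```

```bash
python3 -c "
from h import *
st()
for n,b in (('top',(180,240,235,380)),('scene',(190,260,200,310))):
    im=eyes.get_image(n);np.save(n+'3.npy',im);cv2.imwrite('pics/%s3.png'%n,cv2.resize(im[b[0]:b[1],b[2]:b[3]],None,fx=7,fy=7,interpolation=cv2.INTER_CUBIC)[:,:,::-1])"
```

```text
7.08 [ 0.4388 -0.0118  0.2659] yang 4.63 F [ 1.1 -5.   5.2] M [-0.54 -0.02  0.01] open 0.0394 grip 28.0
```

View pics/scene3.png

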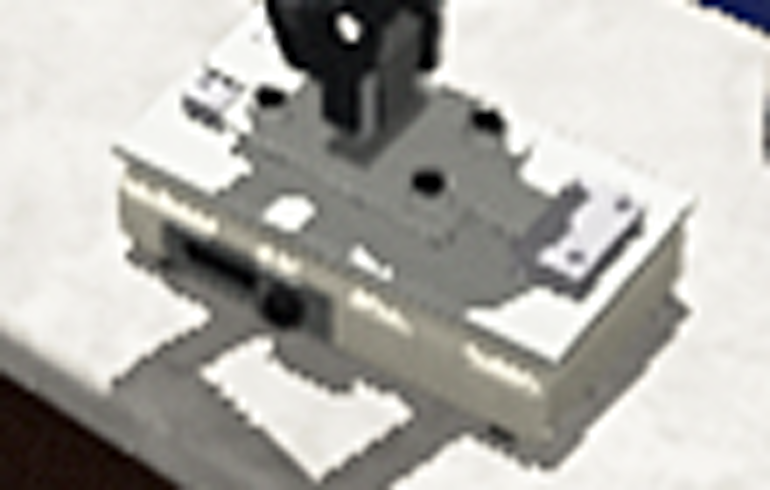

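Contact force stays steady, so the plate is pivoting in the grip: its shallow end at crop (265,100) rests on the lip. The deep jaw at (590,225) isn't covered by the ear. Now I'll lower a little and slide toward the deep jaw.

{"name": "step_arm", "arguments": {
  "commands": [
    [0,[0,0,1],0],
    [0,[-3,0,1],0],
    [0,[-6,0,1],0],
    [0,[-9,0,1],0],
    [0,[-12,0,1],0],
    [0,[-12,0,1],0]
  ]
}}

```text
t: 7.92
tool_pos: [0.4393, -0.0222, 0.2643]
tool_rot: [-2.128, -2.308, -0.008]
contact_force: [-0.0, 6.7, 4.9]
opening: 0.0392
grip_force: 28.1
```

```bash
python3 -c "
from h import *
st()"
```

```text
7.92 [ 0.4393 -0.0222  0.2643] yang 4.64 F [-0.   6.7  4.9] M [ 0.72 -0.01  0.04] open 0.0392 grip 28.1
```

{"name": "step_arm", "arguments": {
  "commands": [
    [0,[-3,0,0],0],
    [0,[-6,0,0],0],
    [0,[-9,0,0],0],
    [0,[-9,0,0],0]
  ]
}}

```text
t: 8.43
tool_pos: [0.4401, -0.0306, 0.2645]
tool_rot: [-2.127, -2.306, -0.01]
contact_force: [-1.1, 10.7, 7.2]
opening: 0.0397
grip_force: 28.3
```

```bash
python3 -c "
from h import *
st()"
```

```text
8.43 [ 0.4401 -0.0306  0.2645] yang 4.62 F [-1.1 10.7  7.2] M [ 1.44  0.17 -0.04] open 0.0397 grip 28.3
```

{"name": "step_arm", "arguments": {
  "commands": [
    [0,[-2,0,0],0],
    [0,[-4,0,0],0],
    [0,[-4,0,0],0]
  ]
}}

```text
t: 8.8
tool_pos: [0.4404, -0.0342, 0.2646]
tool_rot: [-2.126, -2.305, -0.012]
contact_force: [-0.6, 14.8, 9.4]
opening: 0.0397
grip_force: 28.5
```

{"name": "step_arm", "arguments": {
  "commands": [
    [0,[-1.5,0,0],0],
    [0,[-3,0,0],0],
    [0,[-3,0,0],0]
  ]
}}

```text
t: 9.18
tool_pos: [0.4406, -0.0368, 0.2647]
tool_rot: [-2.126, -2.304, -0.013]
contact_force: [-2.2, 15.4, 10.7]
opening: 0.0396
grip_force: 28.6
```

```bash
python3 -c "
from h import *
st()"
```

```text
9.18 [ 0.4406 -0.0368  0.2647] yang 4.62 F [-2.2 15.4 10.7] M [ 2.22  0.35 -0.02] open 0.0396 grip 28.6
```

{"name": "step_arm", "arguments": {
  "commands": [
    [0,[-1.5,0,0],0],
    [0,[-3,0,0],0],
    [0,[-3,0,0],0]
  ]
}}

```text
t: 9.55
tool_pos: [0.4409, -0.0384, 0.2652]
tool_rot: [-2.123, -2.3, -0.02]
contact_force: [-3.7, 26.3, 15.7]
opening: 0.0397
grip_force: 29.2
```

```bash
python3 -c "
from h import *
st()
for n,b in (('top',(180,240,235,380)),('scene',(190,260,200,310))):
    im=eyes.get_image(n);np.save(n+'4.npy',im);cv2.imwrite('pics/%s4.png'%n,cv2.resize(im[b[0]:b[1],b[2]:b[3]],None,fx=7,fy=7,interpolation=cv2.INTER_CUBIC)[:,:,::-1])"
```

```text
9.55 [ 0.4409 -0.0384  0.2652] yang 4.59 F [-3.7 26.3 15.7] M [ 3.88  0.7  -0.08] open 0.0397 grip 29.2
```

View pics/scene4.png

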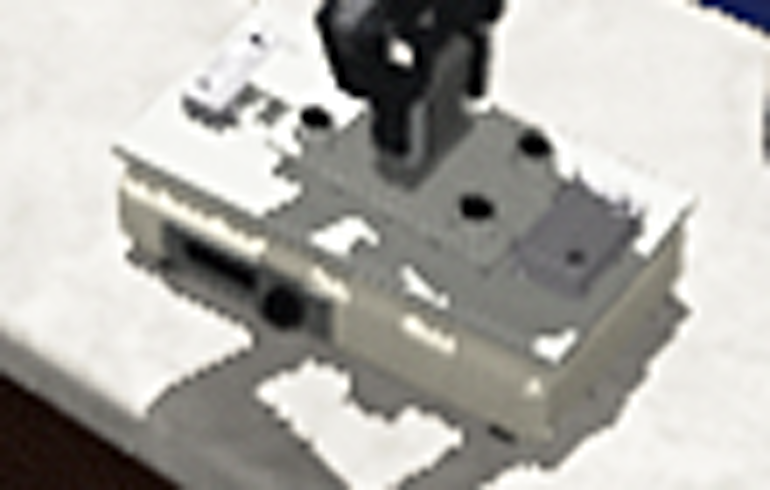

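The jump to 26 N means the ear is at the rigid wall. The picture agrees: the deep ear is hidden under the jaw at (590,230), and the other ear at (265,110) is clear of the shallow lip at (230,75). Next I'll lower the other end, backing off slightly because the plate pivots about the grip.

{"name": "step_arm", "arguments": {
  "commands": [
    [0,[0.5,0,2],0],
    [0,[1.5,0,4],0],
    [0,[1.5,0,4],0]
  ]
}}

```text
t: 10.02
tool_pos: [0.441, -0.0374, 0.2612]
tool_rot: [-2.124, -2.303, -0.018]
contact_force: [-2.4, 21.9, 13.7]
opening: 0.0393
grip_force: 29.5
```

```bash
python3 -c "
from h import *
st()"
```

```text
10.03 [ 0.441  -0.0374  0.2612] yang 4.63 F [-2.4 21.9 13.7] M [ 3.14  0.38 -0.05] open 0.0393 grip 29.5
```

{"name": "step_arm", "arguments": {
  "commands": [
    [0,[0.5,0,1.5],0],
    [0,[1.5,0,3.5],0],
    [0,[1.5,0,3.5],0]
  ]
}}

```text
t: 10.4
tool_pos: [0.4408, -0.0363, 0.2574]
tool_rot: [-2.125, -2.304, -0.016]
contact_force: [-0.8, 19.2, 10.6]
opening: 0.0395
grip_force: 29.6
```

```bash
python3 -c "
from h import *
st()"
```

```text
10.4 [ 0.4408 -0.0363  0.2574] yang 4.63 F [-0.8 19.2 10.6] M [ 2.69  0.22 -0.  ] open 0.0395 grip 29.6
```

{"name": "step_arm", "arguments": {
  "commands": [
    [0,[0.5,0,1],0],
    [0,[0.5,0,2.5],0],
    [0,[0.5,0,2.5],0]
  ]
}}

```text
t: 10.78
tool_pos: [0.4411, -0.036, 0.2559]
tool_rot: [-2.125, -2.304, -0.016]
contact_force: [-3.1, 19.9, 16.4]
opening: 0.0399
grip_force: 30.3
```

```bash
python3 -c "
from h import *
st()
im=eyes.get_image('scene');np.save('scene5.npy',im);b=(190,260,200,310);cv2.imwrite('pics/scene5.png',cv2.resize(im[b[0]:b[1],b[2]:b[3]],None,fx=7,fy=7,interpolation=cv2.INTER_CUBIC)[:,:,::-1])"
```

```text
10.78 [ 0.4411 -0.036   0.2559] yang 4.62 F [-3.1 19.9 16.4] M [ 2.78  0.79 -0.08] open 0.0399 grip 30.3
```

View pics/scene5.png

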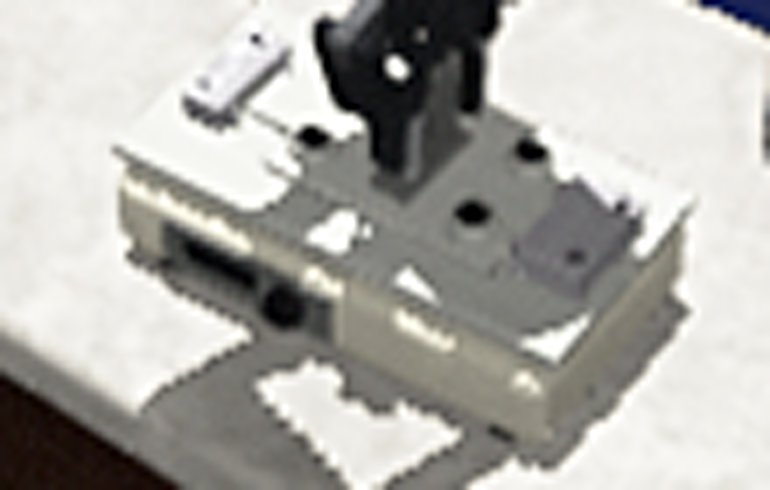

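The plate looks nearly flat, with the shallow ear's tip at the lip at about (240,110). I'll get the tilt from the stub pixels.

```bash
cat >> h.py <<'E'
def tilt(im,guess,c,ang=94.6):
    # stub-top rays (left +x?, ...) cut with vertical planes x=+-22 about axis through c
    u=np.array([np.cos(np.radians(ang)),np.sin(np.radians(ang))]);v=np.array([u[1],-u[0]])
    uv=dark(im,guess,2)
    for p in uv:
        a=ray("scene",p,.05)[0];b=ray("scene",p,.10)[0]
        for s in(22,-22):
            fa=(a[:2]-c)@v-s/1e3;fb=(b[:2]-c)@v-s/1e3;w=fa/(fa-fb);P=a+w*(b-a)
            print(np.round(p,1),s,"y %.1f z %.1f"%(1e3*(P[:2]-c)@u,1e3*P[2]))
E
python3 - <<'E'
from h import *
f=lambda L:[((a+.5)/7-.5+200,(b+.5)/7-.5+190) for a,b in L]
c=np.array([.4395,-.0228])
print(1);tilt(np.load("scene4.npy"),f([(316,117),(534,145),(477,207)]),c)
print(2);tilt(np.load("scene5.npy"),f([(312,137),(530,150),(472,213)]),c)
E
```

```text
1
[244.6 206.6] 22 y 58.3 z 39.3
[244.6 206.6] -22 y 27.4 z 88.6
[275.8 210.4] 22 y -49.3 z 80.8
[275.8 210.4] -22 y -74.3 z 127.8
[267.7 219.2] 22 y -23.9 z 31.7
[267.7 219.2] -22 y -50.2 z 81.5
2
[244.3 209.3] 22 y 59.6 z 27.6
[244.3 209.3] -22 y 28.6 z 77.5
[275.1 211.2] 22 y -47.3 z 76.6
[275.1 211.2] -22 y -72.4 z 123.8
[267. 220.] 22 y -21.8 z 27.6
[267. 220.] -22 y -48.3 z 77.6
```

The plate is flat: all visible stub tops are at z ≈ 77 mm and its centre is at y ≈ -9.7 mm. Now I'll slide it under the shallow jaw.

{"name": "step_arm", "arguments": {
  "commands": [
    [0,[1,0,-1],0],
    [0,[3,0,-1],0],
    [0,[5,0,-1],0],
    [0,[7,0,-1],0],
    [0,[7,0,-1],0]
  ]
}}

```text
t: 11.45
tool_pos: [0.4404, -0.0311, 0.256]
tool_rot: [2.129, 2.31, 0.006]
contact_force: [1.4, 2.2, 6.9]
opening: 0.0396
grip_force: 29.3
```

```bash
python3 -c "
from h import *
st()"
```

```text
11.45 [ 0.4404 -0.0311  0.256 ] yang 4.67 F [1.4 2.2 6.9] M [0.53 0.2  0.16] open 0.0396 grip 29.3
```

{"name": "step_arm", "arguments": {
  "commands": [
    [0,[2,0,0],0],
    [0,[4,0,0],0],
    [0,[5,0,0],0],
    [0,[5,0,0],0]
  ]
}}

```text
t: 11.95
tool_pos: [0.4401, -0.0269, 0.256]
tool_rot: [2.128, 2.308, 0.003]
contact_force: [1.0, -1.8, 5.7]
opening: 0.0395
grip_force: 29.2
```

```bash
python3 -c "
from h import *
st()"
```

```text
11.95 [ 0.4401 -0.0269  0.256 ] yang 4.67 F [ 1.  -1.8  5.7] M [-0.15  0.13  0.09] open 0.0395 grip 29.2
```

{"name": "step_arm", "arguments": {
  "commands": [
    [0,[1,0,0],0],
    [0,[2,0,0],0],
    [0,[2,0,0],0]
  ]
}}

```text
t: 12.32
tool_pos: [0.4399, -0.0249, 0.256]
tool_rot: [2.128, 2.308, 0.003]
contact_force: [2.0, -3.3, 5.6]
opening: 0.0394
grip_force: 29.1
```

{"name": "step_arm", "arguments": {
  "commands": [
    [0,[1,0,0],0],
    [0,[2,0,0],0],
    [0,[2,0,0],0]
  ]
}}

```text
t: 12.7
tool_pos: [0.4398, -0.0233, 0.256]
tool_rot: [2.127, 2.307, 0.001]
contact_force: [1.8, -4.8, 5.1]
opening: 0.0397
grip_force: 29.1
```

```bash
python3 -c "
from h import *
st()
im=eyes.get_image('scene');np.save('scene6.npy',im);b=(190,260,200,310);cv2.imwrite('pics/scene6.png',cv2.resize(im[b[0]:b[1],b[2]:b[3]],None,fx=7,fy=7,interpolation=cv2.INTER_CUBIC)[:,:,::-1])"
```

```text
12.7 [ 0.4398 -0.0233  0.256 ] yang 4.65 F [ 1.8 -4.8  5.1] M [-0.52  0.02  0.04] open 0.0397 grip 29.1
```

View pics/scene6.png

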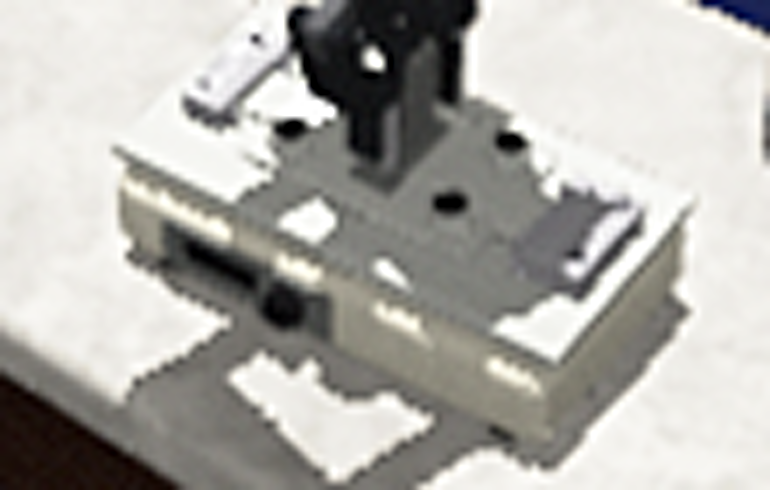

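The shallow ear now looks to be under the lip at about (235,90). I'll measure how far it has gone.

```bash
python3 - <<'E'
from h import *
f=lambda L:[((a+.5)/7-.5+200,(b+.5)/7-.5+190) for a,b in L]
tilt(np.load("scene6.npy"),f([(291,128),(511,141),(450,203)]),np.array([.4395,-.0228]))
E
```

```text
[241.1 208. ] 22 y 71.5 z 26.4
[241.1 208. ] -22 y 39.8 z 76.5
[272.2 209.8] 22 y -37.4 z 76.5
[272.2 209.8] -22 y -63.0 z 123.8
[263.9 218.5] 22 y -10.8 z 27.3
[263.9 218.5] -22 y -37.9 z 77.3
```

{"name": "step_arm", "arguments": {
  "commands": [
    [0,[1,0,0],0],
    [0,[2,0,0],0],
    [0,[2,0,0],0]
  ]
}}

```text
t: 13.12
tool_pos: [0.4397, -0.0224, 0.2561]
tool_rot: [2.124, 2.305, -0.004]
contact_force: [1.2, -13.3, 4.4]
opening: 0.0394
grip_force: 28.9
```

{"name": "step_arm", "arguments": {
  "commands": [
    [0,[1,0,0],0],
    [0,[2,0,0],0],
    [0,[2,0,0],0]
  ]
}}

```text
t: 13.5
tool_pos: [0.4397, -0.0215, 0.2565]
tool_rot: [2.122, 2.303, -0.008]
contact_force: [0.1, -20.3, 5.5]
opening: 0.0395
grip_force: 29.0
```

Force rose to 20 N, so the ear is home against the shallow end wall. I'll ease off, release and retract.

{"name": "step_arm", "arguments": {
  "commands": [
    [0,[-2,0,0.5],0],
    [0,[-2,0,0.5],0],
    [20,[-2,0,0.5],0],
    [60,[-2,0,0.5],0],
    [100,[-2,0,0.5],0],
    [100,[-2,0,0.5],0],
    [100,[-2,0,0.5],0],
    [100,[-2,0,0.5],0]
  ]
}}

```text
t: 14.5
tool_pos: [0.4387, -0.0208, 0.254]
tool_rot: [-2.129, -2.31, 0.0]
contact_force: [-0.0, 0.1, -0.2]
opening: 0.0857
grip_force: 0.0
```

{"name": "step_arm", "arguments": {
  "commands": [
    [100,[0,0,-20],0],
    [100,[0,0,-60],0],
    [100,[0,0,-110],0],
    [100,[0,0,-150],0],
    [100,[0,0,-150],0],
    [100,[0,0,-150],0],
    [100,[0,0,-150],0]
  ]
}}

```text
t: 15.38
tool_pos: [0.4385, -0.0208, 0.4021]
tool_rot: [-2.127, -2.307, 0.003]
contact_force: [0.5, 0.6, -0.1]
opening: 0.0853
grip_force: 0.0
```

```bash
python3 - <<'E'
from h import *
st()
for n in("scene","top"):
    im=eyes.get_image(n);np.save(n+'7.npy',im)
b=(185,260,195,310);im=np.load("scene7.npy");cv2.imwrite('pics/scene7.png',cv2.resize(im[b[0]:b[1],b[2]:b[3]],None,fx=6.9,fy=6.9,interpolation=cv2.INTER_CUBIC)[:,:,::-1])
E
```

```text
15.38 [ 0.4385 -0.0208  0.4021] yang 4.65 F [ 0.5  0.6 -0.1] M [ 0.05  0.   -0.01] open 0.0853 grip 0.0
```

View pics/scene7.png

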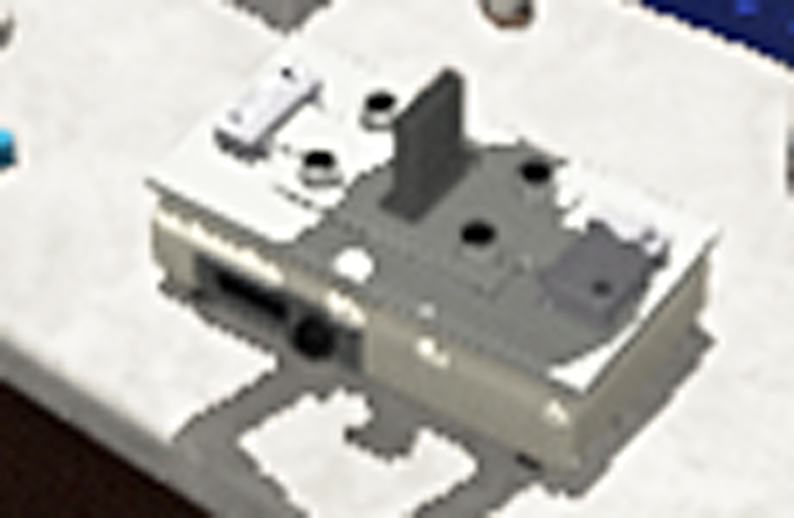

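```bash
python3 - <<'E'
from h import *
f=lambda L:[((a+.5)/6.9-.5+195,(b+.5)/6.9-.5+185) for a,b in L]
s=np.load("scene7.npy");g=f([(380,103),(535,172),(478,233),(319,160)])
tilt(s,g,np.array([.4395,-.0228]))
P=ray("scene",dark(s,g,2),.078)[:,:2];print(P,P.mean(0))
y=P[0]+P[3]-P[1]-P[2];print("yaw",np.degrees(np.arctan2(y[1],y[0])))
u=np.array([-.0802,.9968]);v=np.array([.9968,.0802]);d=(P.mean(0)-[.4389,-.0228])*1e3;print("along,across vs bracket est",d@u,d@v)
E
```

```text
[249.8 199.6] 22 y 39.9 z 76.3
[249.8 199.6] -22 y 10.0 z 123.6
[272.1 209.4] 22 y -37.1 z 78.1
[272.1 209.4] -22 y -62.8 z 125.3
[263.8 218.4] 22 y -10.6 z 27.9
[263.8 218.4] -22 y -37.7 z 77.9
[240.7 207.6] 22 y 72.7 z 27.5
[240.7 207.6] -22 y 41.0 z 77.5
[[ 0.45674017  0.01755674]
 [ 0.46449224 -0.05800644]
 [ 0.42052715 -0.06216369]
 [ 0.4138844   0.01596703]] [ 0.43891099 -0.02166159]
yaw 95.35065886868873
along,across vs bracket est 1.133884065089444 0.10225497528138222
```

```bash
python3 -c "
from station import finish_job
print(finish_job())"
```

```text
the job is handed in; nothing more can be done
None
```

I fitted the plate and handed the job in at about 15.5 s. By camera it lies flat, to about 1 mm across the stubs. By touch it is home against the shallow end wall. It is released, and nothing I did should have touched the other items. The judge's verdict was not shown to me.

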